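Set a folding control-unit stand up on its kickstand and hold it upright

TASK

Set up the folded stand that carries the car control unit: while the frame still lies flat, slide the transport lock's knob away from the kickstand leg all the way to its end stop, then flip the leg up over its centre until it stays fully out against its stop. Then take the frame by its handle bar and swing it upright until the leg's rubber foot bears firmly on the rear rail, and finish there still holding the bar, because the unit on its front makes it tip forward as soon as it is let go. Leave the other things on the bench where they are.

Things in the scene. Friction and masses are not known exactly. Their poses are not given: they have to be found in the camera images.
- stand: Fixed stand of aluminium profile: two runners 360 mm long, 30 x 30 mm, 296 mm apart, each with a hinge post 82 mm high. Origin on the bench (z = 0) below the middle of the frame's hinge axis. Its x runs along the runners away from the robot (yaw varies), y along the hinge, z up; offsets below are in these axes, frame flat. Between the runners only the rear rail and, by the runners, two low rest blocks.
- frame (a joint): Angle of the hinged frame, rad: 0 = lying flat, back up, its bar towards the robot; grows as the bar swings up and away from the robot about the stand's y through hinge_mid. With the leg out the foot meets the rear rail at about 1.50 (upright). 250 mm wide, about 0.9 kg with the control unit on its front (underneath when flat): lifting takes 3 to 4 N at the bar; let go when upright it falls forward.
- hinge_mid (a point): Middle of the frame's hinge axis, 60 mm above the bench, above the stand's origin.
- bar: The handle bow of the frame as a body; its origin is the same point as hinge_mid. The bow turns with the frame.
- bar_mid (a point): Middle of the handle bar: round steel, 14 mm thick, 130 mm long, parallel to the hinge axis and 175 mm from it; 60 mm above the bench when the frame is flat, with 38 mm open between it and the frame and free space below. Two 12 mm side arms (65 mm either side of the middle) join it to the frame. At upright it pulls towards the robot with about 0.5 N.
- lock (a joint): Travel of the transport lock, m: 0 to 0.006 at the start (bolt lies over the leg and blocks it), 0.030 = end stop, leg free. It slides along the stand's +y and needs about 2 N; it stays where it is left.
- knob_mid (a point): Grip point of the lock's knob, 10 mm below its top: an upright black knob 14 to 18 mm thick, 33 mm tall, on the slide bolt on the frame's back, on the leg's +y side; at lock = 0 it is at (-30, 42, 120) mm from the stand's origin. Nothing stands beside it down to 20 mm below this point; two guide straps 22 mm wide (along x), lower than that, stand at y = 22 and 97 mm.
- leg (a joint): Angle of the kickstand leg to the frame, rad: 0 = folded flat on the frame's back, foot pointing away from the robot; grows as the foot is lifted up and over; 0.84 = its stop, fully out. Axis parallel to the hinge, through leg_pivot. Sprung over centre: below about 0.45 it springs back to 0, above that out to 0.84 and stays. About 2.5 N up at leg_grip starts it. While it is locked the frame cannot be raised upright.
- leg_pivot (a point): Axis of the leg, at (-70, 0, 84) mm from the stand's origin.
- leg_grip (a point): Good place to take the leg: on the middle of its flat shank, 20 mm wide (along y) and 10 mm thick, 112 mm from leg_pivot towards the foot; folded, it is 84 mm above the bench with free space below and at both sides (gap between the runners).
- foot: Rubber foot at the end of the leg: a crosswise roll 16 mm thick, 50 mm long along y; origin at its centre, 152 mm from leg_pivot.
- rest: Rear rail of the stand, a crosswise profile 30 x 30 mm whose top is 30 mm above the bench; origin at the middle of its top, at (139, 0, 30) mm from the stand's origin. The rubber foot lands on its top and gives less than 1 mm; a push of 5 to 10 N at the bar away from the robot seats it.
- bottle: Clear water bottle, 64 mm thick, 200 mm tall, bystander; origin at the centre of its base.
- programmer: Black interface box 170 x 110 x 35 mm, bystander; origin at the centre of its underside.
- cover: Loose grey cover plate of a control unit, 100 x 180 x 11 mm, bystander; origin at the centre of its underside.
- driver: Screwdriver 170 mm long lying on the bench, bystander.

How it is judged:
On the way, in this order (a step that is already met when the one before it is completed fails the run):
1. the transport lock is slid to its end stop while the leg is folded and the frame lies flat (value of joint lock above 0.027 m and value of joint leg below 0.2 rad and value of joint frame below 0.15 rad), for 0.2 s.
2. the leg is flipped over centre and stays fully out while the frame still lies flat (value of joint leg above 0.8 rad and value of joint frame below 0.15 rad and value of joint lock above 0.026 m), for 0.2 s.
At the end, for the whole second after the job is handed in: The frame stands upright and still (1.44 to 1.57 rad, under 0.1 rad/s), the leg is fully out (over 0.80 rad), the lock is still open (over 26 mm), the rubber foot bears on the rear rail with more than 0.5 N and the fingers hold the handle bar (contact over 1 N) (value of joint frame between 1.44 and 1.57 rad and velocity of joint frame between -0.1 and 0.1 rad/s and value of joint leg above 0.8 rad and value of joint lock above 0.026 m and contact force between foot and rest above 0.5 N and contact force between the fingers and bar above 1 N); the arm keeps its last pose, push and grip.
It fails at once if the bottle is moved by more than 30 mm (distance of bottle from where it was at the start of the episode above 0.03 m).
It fails at once if the programmer is moved by more than 30 mm (distance of programmer from where it was at the start of the episode above 0.03 m).
It fails at once if the cover is moved by more than 30 mm (distance of cover from where it was at the start of the episode above 0.03 m).
It fails at once if the driver is moved by more than 30 mm (distance of driver from where it was at the start of the episode above 0.03 m).
It also fails if it takes over 61 s, if anything falls off the work surface, if the arm or the gripper's body presses on something with over 40 N, if the wrist force passes 120 N, or if a joint passes its speed limit or range.

ROBOT

A 7-joint arm with a two-finger parallel gripper is mounted at the origin on the work surface. World frame = base frame: x ahead of the robot, y to its left, z up, the work surface at z = 0. Lengths are in m, angles in rad, forces in N, time in s.
With the tool pointing down it reaches from about 0.35 to 0.9 m from the base axis. Payload 8.1 kg.
Tool frame: the origin (TCP) lies midway between the tips of the shut fingers; the grasp point (between the pads) lies 19 mm behind it (tcp_to_grasp is the distance from the TCP to the grasp point, in m); z points along the fingers, y is the line along which they close (so a half turn about z gives the same grasp; the last joint's range is limited). The gripper opens to 85 mm and grips with 20 to 120 N. Pads are 22 mm wide; open, the fingers measure 114 mm over their backs; the gripper's body (76 mm by 85 mm) begins 54 mm behind the grasp point. The pads swing forward as they close: fully open they stand 13 mm farther back than shut.
Start: joints at [-1.346, 0.434, 0.025, 1.573, -0.012, 1.134, -0.075], TCP at [0.201, 0.592, 0.231] pointing down, gripper open.
Joint ranges: [-2.62, 2.62], [-0.44, 2.09], [-1.27, 1.32], [0.08, 2.57], [-1.32, 4.46], [0.12, 2], [-2.74, 2.74]. Speed limits (rad/s): [2.22, 2.22, 3.01, 3.01, 3.14, 3.14, 3.14].

INTERFACE

Orientations are given as a unit quaternion [w, x, y, z].
In Python, from workcell import sense, get_image, get_calibration, sign_off, tcp_to_grasp gives the robot as it stands.
- The arm moves only by the tool send_rows, never from a script. Its argument "series" is a list of rows, each a list of 3 entries, a list of its own where there are three numbers: the shift along the world's x, y, z in mm, then the turn about the world's z in rad, then the finger opening in mm, from 0 to 85.4. In form: [[[tx, ty, tz], twist, claw], ...]. A call has 1 to 12 rows; each row is the pose to reach, as a shift and turn from the pose commanded when the call began; what a row does not reach only later rows make up. A row lasts 1/12 s, in which the tool goes at most 41.7 mm and 7.16 degrees, less where a joint would pass 70% of its speed; a pose out of reach is approached as far as the arm can. A call with a gripper value outside its range is refused whole. The fingers move at their own pace and stop on an object; "force" is the grip in N (left out, the last holds). Time passes only in rows, so rows that repeat a pose let the fingers close. It gives the time, the measured TCP pose, the force, the opening and the grip force at its end, in the units of the state.
- sense(): the state, without advancing time (a new reading comes with each control period).
- get_image(name): name is "scene" or "top"; returns the picture (420x560x3 uint8, red, green, blue); there is no depth.
- get_calibration(name): a dict with "fx", "fy", "cx", "cy" (pixels), "dist_coeffs" ([k1, k2, p1, p2, k3] as OpenCV has them; the pictures are not rectified), "rvec" (rotation vector, rad) and "tvec" (3), from world to camera coordinates, as OpenCV has them. Camera axes: x right, y down, z forward; pixel columns grow to the right and rows downward; lengths in m; the calibration is good to about 2 mm. A picture is of the moment at which its call begins. get_calibration takes no time and is no camera call.
- sign_off(): hands the job in; it is judged then, once.
The state is a dict: "time_s": time; "joint_pos": joint angles; "joint_velocities": joint speeds; "effort": joint torques, N m; "tool_pos": TCP position; "orientation": TCP orientation; "contact_force": force on the tool from outside, world axes, zero at the start; "moment": the same for the moment, N m; "grip_width": finger opening in m; "grasp_force": force on a finger pad.
Only numpy, scipy, OpenCV 4.12 (cv2) and the standard library are available. Lean on these libraries where they do the work, as an engineer would, in place of code of your own. Each camera call takes 0.05 s, during which the arm holds its last target. There are 200 camera calls.

## Working session

There is one attempt and no reset: what is moved stays moved. The work goes in short steps, Python scripts to look and compute and a tool call to move; the robot and the scene stay as the last step left them, time stands still between calls to the robot, and variables do not carry over. Pictures are saved under pics/ and viewed, at most 10 in all, crops included, and the job is handed in when it is done.

Besides the shell and the picture viewer there is one more tool, called after "Request:" as name([rows], argument=value, ...), one row to a line, values as JSON. send_rows: Moves the arm, as the interface text tells. Its arguments: {"type":"object","properties":{"series":{"type":"array"},"force":{"type":"number"}},"required":["series"]}

```bash
mkdir -p pics
python3 - <<'E'
from workcell import *
import cv2,json
for n in("scene","top"):
    cv2.imwrite(f"pics/{n}0.png",get_image(n)[:,:,::-1]); print(get_calibration(n))
print(sense(),tcp_to_grasp)
E
```

```text
{'fx': 417.1880278191461, 'fy': 417.1880278191461, 'cx': 279.2808984889953, 'cy': 205.02982845330772, 'dist_coeffs': array([-0.09000873,  0.        ,  0.        ,  0.        ,  0.        ]), 'rvec': array([ 0.90141994,  2.38954715, -1.16272999]), 'tvec': array([ 0.42936884, -0.15908312,  1.43909835])}
{'fx': 421.18318361107345, 'fy': 421.18318361107345, 'cx': 274.2830132174675, 'cy': 207.61349417124174, 'dist_coeffs': array([0.0253064, 0.       , 0.       , 0.       , 0.       ]), 'rvec': array([ 2.17518409, -2.21333122,  0.07329418]), 'tvec': array([-0.00318597,  0.57178125,  1.33100713])}
{'time_s': 0.1, 'joint_pos': array([-1.34559851,  0.43514415,  0.02496322,  1.57401147, -0.0115725 ,
        1.13395762, -0.07510146]), 'joint_velocities': array([ 7.33712015e-05, -9.37889575e-04,  2.89289016e-04, -1.86321252e-03,
        1.66310079e-03,  2.01536899e-03, -7.49077370e-04]), 'effort': array([ 3.06749760e-03, -6.71742797e+01,  1.02792431e+00, -3.16893733e+01,
        1.57604890e-02,  7.30464919e-03,  3.12911561e-05]), 'tool_pos': array([0.20113428, 0.59128625, 0.23060793]), 'orientation': array([-3.95194096e-05,  1.63190654e-01,  9.86594312e-01, -6.86969835e-04]), 'contact_force': array([ 0.11354368, -0.16193167,  0.24530966]), 'moment': array([ 0.02827801, -0.01423918, -0.01512172]), 'grasp_force': 0.0, 'grip_width': 0.0851975000355396} 0.0187
```

View pics/top0.png

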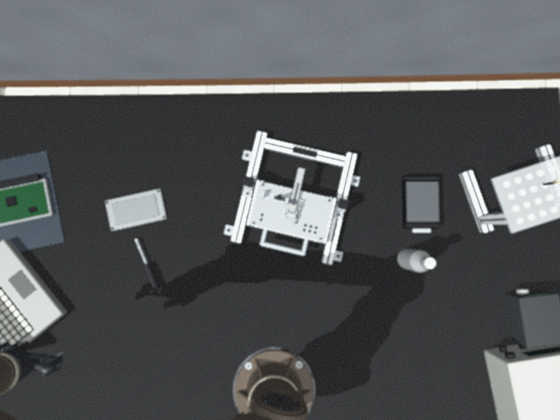

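View pics/scene0.png

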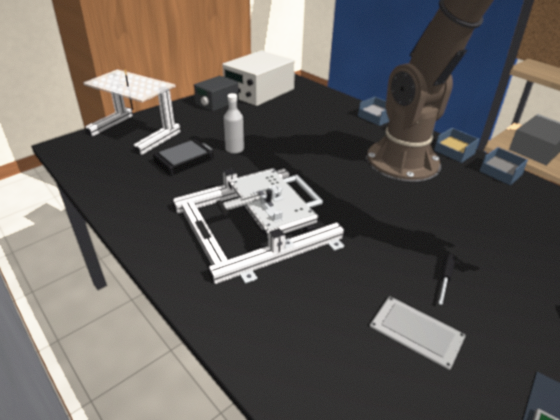

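Top: the stand sits at about (297,200), bar at (283,247), knob/leg around (297,195), rear rail at (305,150). Scene: stand at (255,225), leg/knob at (265,195). I'll zoom in on both.

```bash
cat > h.py <<'E'
import numpy as np,cv2
from workcell import *
def cal(n):
    c=get_calibration(n);K=np.array([[c['fx'],0,c['cx']],[0,c['fy'],c['cy']],[0,0,1]])
    return K,c['dist_coeffs'],c['rvec'],c['tvec']
def proj(n,P):
    K,d,r,t=cal(n);return cv2.projectPoints(np.float64(P).reshape(-1,1,3),r,t,K,d)[0][:,0]
def ray(n,uv):
    K,d,r,t=cal(n);p=cv2.undistortPoints(np.float64(uv).reshape(-1,1,2),K,d)[:,0]
    R=cv2.Rodrigues(r)[0];return -R.T@t,np.c_[p,np.ones(len(p))]@R
def plane(n,uv,z):
    o,d=ray(n,uv);return o+d*((z-o[2])/d[:,2])[:,None]
E
python3 - <<'E'
from h import *
print(proj("top",[[0.2,.59,.23],[0,0,0]]),proj("scene",[[0.2,.59,.23],[0,0,0]]))
a=cv2.imread("pics/top0.png")[120:270,215:375];cv2.imwrite("pics/a.png",cv2.resize(a,None,fx=4,fy=4,interpolation=cv2.INTER_CUBIC))
a=cv2.imread("pics/scene0.png")[160:290,165:350];cv2.imwrite("pics/b.png",cv2.resize(a,None,fx=4,fy=4,interpolation=cv2.INTER_CUBIC))
E
```

```text
[[ 45.98272915 348.98154836]
 [273.27013689 389.39265906]] [[594.22268269 210.85959623]
 [402.61872992 159.33259802]]
```

View pics/a.png

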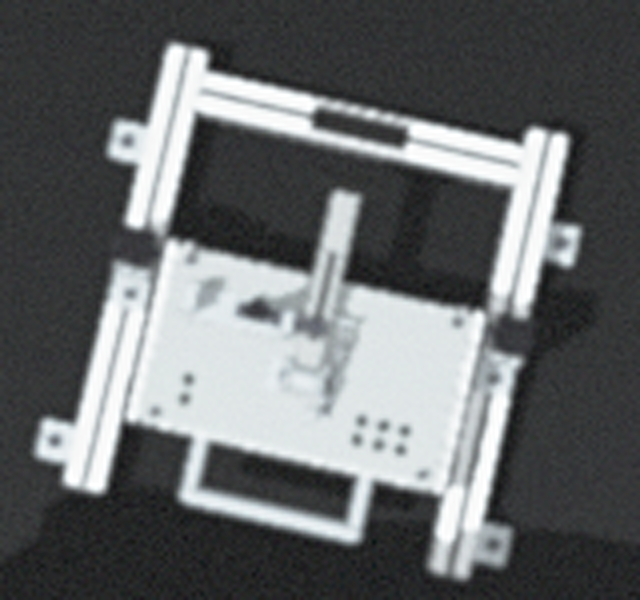

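View pics/b.png

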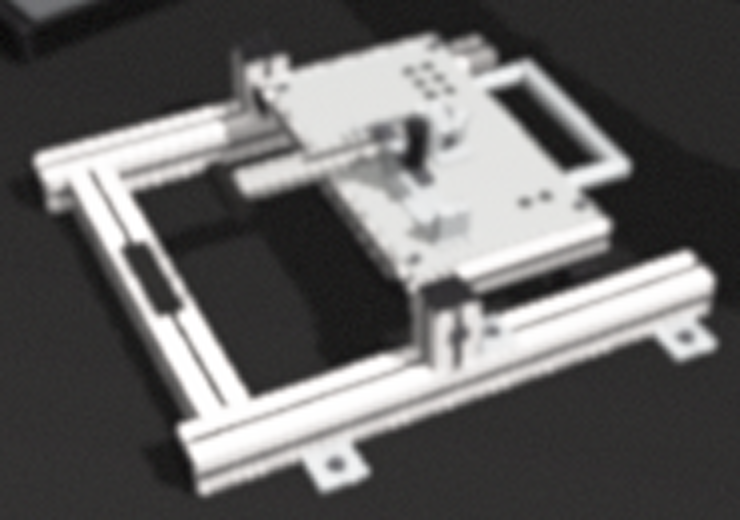

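Crop a: dark post tops at (138,248) and (514,335), bar from (190,494) to (360,532), leg end at (345,195). Crop b: the black knob's top at (415,122). Now for the stand pose, cross-checked with predicted feature points.

```bash
cat >> h.py <<'E'
def A(p): p=np.float64(p).reshape(-1,2); return np.array([215,120])+(p+.5)/4-.5
def B(p): p=np.float64(p).reshape(-1,2); return np.array([165,160])+(p+.5)/4-.5
E
python3 - <<'E'
from h import *
np.set_printoptions(precision=4,suppress=True)
P=plane("top",A([[138,248],[514,335]]),.082);m=P.mean(0);d=P[0]-P[1]
print("posts",P,m,np.linalg.norm(d),np.degrees(np.arctan2(-d[0],d[1])))
Q=plane("top",A([[190,494],[360,532]]),.060);d2=Q[0]-Q[1]
print("bar",Q,Q.mean(0),np.linalg.norm(d2),np.degrees(np.arctan2(-d2[0],d2[1])), np.linalg.norm(m[:2]-Q.mean(0)[:2]))
r=plane("top",A([[186,50],[82,488],[548,135],[452,572],[360,126]]),.030)
print("runners",r)
print([np.degrees(np.arctan2(*(r[i]-r[i+1])[[1,0]])) for i in(0,2)],np.linalg.norm(r[0]-r[1]),r[4]-m)
for yaw in [np.arctan2(-d[0],d[1])]:
    R=np.array([[np.cos(yaw),-np.sin(yaw),0],[np.sin(yaw),np.cos(yaw),0],[0,0,1]])
    o=np.r_[m[:2],0]
    S=np.array([[-30,42,130],[-70,0,84],[42,0,84],[82,0,84],[-175,0,60],[139,0,30],[0,148,82],[0,-148,82]])/1e3
    W=o+S@R.T;print(W)
    print("A",(proj("top",W)-[215,120]+.5)*4-.5);print("B",(proj("scene",W)-[165,160]+.5)*4-.5)
o,dd=ray("scene",B([415,122]));print("knob top @.130",plane("scene",B([415,122]),.130))
E
```

```text
posts [[ 0.6486  0.0628  0.082 ]
 [ 0.5771 -0.2228  0.082 ]] [ 0.6129 -0.08    0.082 ] 0.29444476215865306 -14.061953558498656
bar [[ 0.4601  0.0266  0.06  ]
 [ 0.4286 -0.1038  0.06  ]] [ 0.4444 -0.0386  0.06  ] 0.13411652987082945 -13.562597800383923 0.17351015818249066
runners [[ 0.8137  0.0248  0.03  ]
 [ 0.4656  0.1123  0.03  ]
 [ 0.7402 -0.2631  0.03  ]
 [ 0.3947 -0.1778  0.03  ]
 [ 0.75   -0.1132  0.03  ]]
[np.float64(-14.101213149518768), np.float64(-13.879938522055967)] 0.3588650507916359 [ 0.1372 -0.0332 -0.052 ]
[[ 0.594  -0.0319  0.13  ]
 [ 0.545  -0.063   0.084 ]
 [ 0.6536 -0.0902  0.084 ]
 [ 0.6924 -0.0999  0.084 ]
 [ 0.4431 -0.0375  0.06  ]
 [ 0.7477 -0.1137  0.03  ]
 [ 0.6488  0.0636  0.082 ]
 [ 0.5769 -0.2235  0.082 ]]
A [[264.7031 311.9554]
 [305.3912 380.5995]
 [338.1804 237.8613]
 [349.8209 187.2168]
 [273.5021 514.6377]
 [360.7991 128.8636]
 [137.0088 247.7704]
 [514.9961 335.2302]]
B [[409.9432 115.3795]
 [434.7876 123.4575]
 [282.1886 167.6472]
 [224.9081 184.2622]
 [565.7362 112.9441]
 [148.613  273.5022]
 [443.8801 285.0785]
 [255.5653  43.7839]]
knob top @.130 [[ 0.5962 -0.0244  0.13  ]]
```

The pose checks out: origin (0.6135, -0.080), yaw -14°, knob near (0.596, -0.026) with lock ≈ 5 mm. Moving above the knob, fingers to close along the stand's y.

Request:
send_rows([
  [[395,-617,0],0.085,50],
  [[395,-617,0],0.085,50],
  [[395,-617,0],0.085,50],
  [[395,-617,0],0.085,50],
  [[395,-617,0],0.085,50],
  [[395,-617,0],0.085,50],
  [[395,-617,0],0.085,50],
  [[395,-617,0],0.085,50],
  [[395,-617,0],0.085,50],
  [[395,-617,0],0.085,50],
  [[395,-617,0],0.085,50],
  [[395,-617,0],0.085,50],
], force=25)

```text
time_s: 1.1
tool_pos: [0.4714, 0.1686, 0.2313]
orientation: [-0.0, 0.121, 0.993, 0.0]
contact_force: [0.8, 0.9, -0.1]
grip_width: 0.0498
grasp_force: 0.0
```

Request:
send_rows([
  [[125,-195,0],0,50],
  [[125,-195,0],0,50],
  [[125,-195,0],0,50],
  [[125,-195,0],0,50],
  [[125,-195,0],0,50],
  [[125,-195,0],0,50],
  [[125,-195,0],0,50],
  [[125,-195,-40],0,50],
  [[125,-195,-60],0,50],
  [[125,-195,-60],0,50],
])

```text
time_s: 1.93
tool_pos: [0.5926, -0.0239, 0.1667]
orientation: [-0.004, 0.121, 0.993, -0.001]
contact_force: [-0.5, 0.7, 0.0]
grip_width: 0.05
grasp_force: 0.0
```

Run:
```python
from h import *
print(sense()['tool_pos'],sense()['joint_pos'])
a=get_image("scene")[130:290,165:350,::-1];cv2.imwrite("pics/c.png",cv2.resize(a,None,fx=3.5,fy=3.5,interpolation=cv2.INTER_CUBIC))
```

```text
[ 0.5926362  -0.02390773  0.1667493 ] [-0.26300998  0.45390983  0.30206428  1.74466933 -0.15799902  0.97501392
  1.42835179]
```

View pics/c.png

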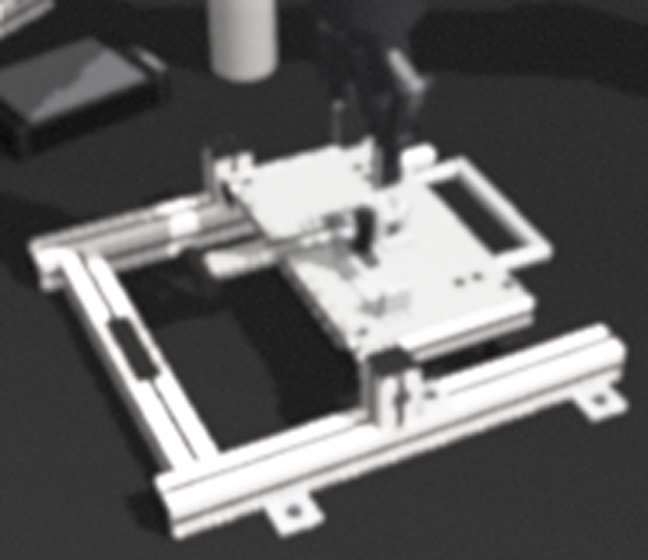

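The fingers hang right above the knob (knob top near (365,213), fingers around (385,150) in the crop). Descend and grip.

Request:
send_rows([
  [[0,0,0],0,50],
  [[0,0,-25],0,50],
  [[0,0,-50],0,50],
  [[0,0,-66],0,50],
  [[0,0,-66],0,50],
  [[0,0,-66],0,50],
  [[0,0,-66],0,5],
  [[0,0,-66],0,5],
  [[0,0,-66],0,5],
  [[0,0,-66],0,5],
  [[0,0,-66],0,5],
  [[0,0,-66],0,5],
])

```text
time_s: 2.98
tool_pos: [0.5969, -0.0243, 0.1068]
orientation: [0.001, 0.121, 0.993, 0.0]
contact_force: [-1.3, 0.3, 7.7]
grip_width: 0.0127
grasp_force: 24.8
```

Request:
send_rows([
  [[0,0,3],0,5],
  [[1.2,4.9,3],0,5],
  [[2.4,9.7,3],0,5],
  [[3.6,14.6,3],0,5],
  [[4.8,19.4,3],0,5],
  [[5.3,21.3,3],0,5],
  [[5.3,21.3,3],0,5],
  [[5.3,21.3,3],0,5],
])

```text
time_s: 3.65
tool_pos: [0.6015, -0.0027, 0.108]
orientation: [0.0, 0.121, 0.993, -0.0]
contact_force: [6.4, -0.4, -12.6]
grip_width: 0.0129
grasp_force: 25.7
```

Request:
send_rows([
  [[-0.5,1,-1.5],0,5],
  [[-0.5,2,-1.5],0,5],
  [[-0.3,3,-1.5],0,5],
  [[0,4,-1.5],0,5],
  [[0,4,-1.5],0,5],
])

```text
time_s: 4.07
tool_pos: [0.6023, 0.0005, 0.1076]
orientation: [0.001, 0.121, 0.993, -0.0]
contact_force: [5.2, -1.4, -2.5]
grip_width: 0.0131
grasp_force: 26.4
```

Request:
send_rows([
  [[-0.5,1,0],0,5],
  [[0,2,0],0,5],
  [[0.2,3,0],0,5],
  [[0.5,4,0],0,5],
  [[0.5,4,0],0,5],
  [[0.5,4,0],0,5],
])

```text
time_s: 4.57
tool_pos: [0.6024, 0.001, 0.1074]
orientation: [0.001, 0.123, 0.992, -0.002]
contact_force: [4.6, -11.0, -3.5]
grip_width: 0.0128
grasp_force: 26.5
```

Request:
send_rows([
  [[0,-1,0],0,5],
  [[0,-3,0],0,5],
  [[0,-3.5,0],0,45],
  [[0,-3.5,0],0,45],
  [[0,-3.5,0],0,45],
  [[0,-3.5,0],0,45],
  [[0,-3.5,20],0,45],
  [[0,-3.5,50],0,45],
  [[0,-3.5,80],0,45],
  [[0,-3.5,80],0,45],
  [[0,-3.5,80],0,45],
])

```text
time_s: 5.48
tool_pos: [0.6026, 0.0018, 0.1886]
orientation: [0.002, 0.121, 0.993, 0.001]
contact_force: [-0.4, 0.2, -0.6]
grip_width: 0.0448
grasp_force: 0.0
```

Run:
```python
from h import *
print(sense()['tool_pos'],sense()['contact_force'])
a=get_image("scene")[130:290,165:350,::-1];cv2.imwrite("pics/d.png",cv2.resize(a,None,fx=3.5,fy=3.5,interpolation=cv2.INTER_CUBIC))
```

```text
[0.60261777 0.00180855 0.18862097] [-0.3686876   0.21531608 -0.63734327]
```

View pics/d.png

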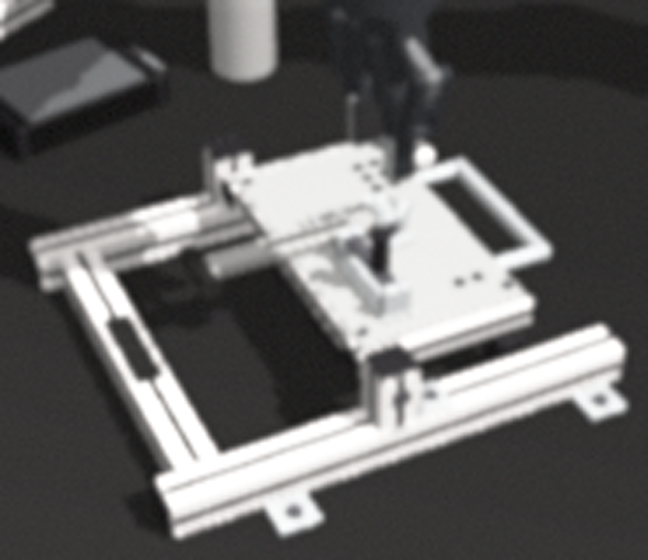

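The knob is now at about (380,235), beside the +y strap, so it's at the end stop; the leg is still folded. Moving over the leg grip and down.

Request:
send_rows([
  [[17,-31,0],0,50],
  [[35,-62,0],0,50],
  [[52,-92,0],0,50],
  [[52,-92,0],0,50],
  [[52,-92,0],0,50],
  [[52,-92,0],0,50],
  [[52,-92,-30],0,50],
  [[52,-92,-60],0,50],
  [[52,-92,-90],0,50],
  [[52,-92,-122],0,50],
  [[52,-92,-122],0,50],
  [[52,-92,-122],0,50],
])

```text
time_s: 6.53
tool_pos: [0.6519, -0.0888, 0.0634]
orientation: [-0.002, 0.12, 0.993, 0.0]
contact_force: [-0.2, 0.6, 0.4]
grip_width: 0.0505
grasp_force: 0.0
```

Run:
```python
from h import *
p=np.array([[380,235]])/3.5+[165,130]; q=np.array([[365,213]])/3.5+[165,130]
print(plane("scene",p,.13)-plane("scene",q,.13))
```

```text
[[0.00930602 0.02692604 0.        ]]
```

Request:
send_rows([
  [[0,0,0],0,10],
  [[0,0,0],0,10],
  [[0,0,0],0,10],
  [[0,0,0],0,10],
  [[0,0,0],0,10],
  [[0,0,0],0,10],
], force=25)

```text
time_s: 7.03
tool_pos: [0.6558, -0.0875, 0.0675]
orientation: [0.002, 0.12, 0.993, 0.002]
contact_force: [0.8, 6.9, 2.6]
grip_width: 0.0194
grasp_force: 27.4
```

Request:
send_rows([
  [[-0.5,1,11],0,10],
  [[-2,1.5,22],0,10],
  [[-5,2,33],0,10],
  [[-8.5,3,43.5],0,10],
  [[-13,4,53.5],0,10],
  [[-19,5.5,63],0,10],
  [[-25.5,7.3,72],0,10],
  [[-31.5,8.8,79],0,10],
  [[-31.5,8.8,79],0,10],
  [[-31.5,8.8,79],0,10],
])

```text
time_s: 7.87
tool_pos: [0.6232, -0.0792, 0.1464]
orientation: [0.002, 0.12, 0.993, 0.002]
contact_force: [-0.3, 5.8, 1.6]
grip_width: 0.0196
grasp_force: 27.6
```

Request:
send_rows([
  [[-2.5,0.6,2.5],0,10],
  [[-4.5,1.1,4.5],0,10],
  [[-4.5,1.1,4.5],0,50],
  [[-4.5,1.1,4.5],0,50],
  [[-4.5,1.1,4.5],0,50],
  [[-4.5,1.1,4.5],0,50],
  [[-4.5,1.1,4.5],0,50],
  [[-4.5,1.1,35],0,50],
  [[-4.5,1.1,70],0,50],
  [[-4.5,1.1,110],0,50],
  [[-4.5,1.1,130],0,50],
  [[-4.5,1.1,130],0,50],
])

```text
time_s: 8.87
tool_pos: [0.6201, -0.0816, 0.2795]
orientation: [0.004, 0.121, 0.993, 0.0]
contact_force: [0.0, -0.9, -0.3]
grip_width: 0.0499
grasp_force: 0.0
```

Run:
```python
from h import *
a=get_image("scene")[110:290,165:350,::-1];cv2.imwrite("pics/e.png",cv2.resize(a,None,fx=3.3,fy=3.3,interpolation=cv2.INTER_CUBIC))
yaw=-np.radians(14);R=np.array([[np.cos(yaw),-np.sin(yaw),0],[np.sin(yaw),np.cos(yaw),0],[0,0,1]])
W=np.array([.6135,-.08,0])+np.array([[31,0,197],[-30,72,130],[-175,0,60]])/1e3@R.T
print((proj("scene",W)-[165,110])*3.3,W)
```

```text
[[238.11503369 177.46787995]
 [354.18287521 279.91001823]
 [464.83762556 257.08931025]] [[ 0.64357917 -0.08749958  0.197     ]
 [ 0.6018095  -0.00288105  0.13      ]
 [ 0.44369825 -0.03766367  0.06      ]]
```

View pics/e.png

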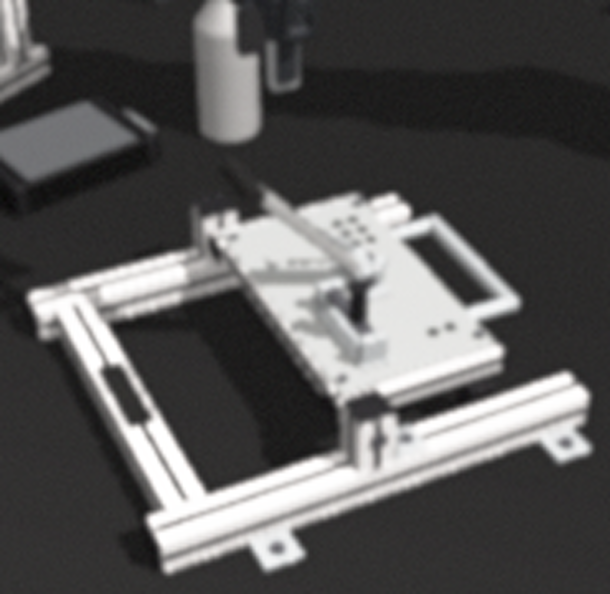

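The leg stands fully out, with the foot near (238,180) as predicted at 0.84 rad, and the lock still open. Now turning towards the bar.

Request:
send_rows([
  [[-35,9,0],-0.12,40],
  [[-70,17,0],-0.25,40],
  [[-105,26,0],-0.37,40],
  [[-140,34,0],-0.5,40],
  [[-176,43,0],-0.62,40],
  [[-176,43,0],-0.75,40],
  [[-176,43,0],-0.87,40],
  [[-176,43,0],-1,40],
  [[-176,43,0],-1.12,40],
  [[-176,43,0],-1.25,40],
  [[-176,43,0],-1.37,40],
  [[-176,43,0],-1.5,40],
])

```text
time_s: 9.92
tool_pos: [0.4409, -0.0377, 0.2727]
orientation: [-0.0, 0.766, 0.643, -0.001]
contact_force: [-0.3, 0.7, 0.3]
grip_width: 0.0401
grasp_force: 0.0
```

Request:
send_rows([
  [[0,0,0],-0.07,40],
  [[0,0,0],-0.07,40],
  [[0,0,0],-0.07,40],
])

```text
time_s: 10.17
tool_pos: [0.4411, -0.0377, 0.2731]
orientation: [-0.0, 0.785, 0.62, -0.001]
contact_force: [-0.1, 0.1, 0.7]
grip_width: 0.0403
grasp_force: 0.0
```

Request:
send_rows([
  [[3,-0.5,-40],-0.01,40],
  [[3,-0.5,-80],-0.01,40],
  [[3,-0.5,-120],-0.01,40],
  [[3,-0.5,-155],-0.01,40],
  [[3,-0.5,-190],-0.01,40],
  [[3,-0.5,-215],-0.01,40],
  [[3,-0.5,-230],-0.01,40],
  [[3,-0.5,-230],-0.01,40],
  [[3,-0.5,-230],-0.01,40],
])

```text
time_s: 10.92
tool_pos: [0.4439, -0.0385, 0.0433]
orientation: [-0.001, 0.788, 0.615, -0.001]
contact_force: [0.4, 0.7, -0.1]
grip_width: 0.0403
grasp_force: 0.0
```

Request:
send_rows([
  [[0,0,0],0,5],
  [[0,0,0],0,5],
  [[0,0,0],0,5],
  [[0,0,0],0,5],
  [[0,0,0],0,5],
  [[0,0,0],0,5],
], force=30)

```text
time_s: 11.42
tool_pos: [0.4428, -0.0376, 0.0446]
orientation: [-0.001, 0.789, 0.615, -0.0]
contact_force: [-6.5, 1.7, 6.4]
grip_width: 0.0129
grasp_force: 29.3
```

Request:
send_rows([
  [[0.4,0,11.4],0,5],
  [[1.5,-0.4,22.7],0,5],
  [[3.2,-0.8,33.9],0,5],
  [[5.7,-1.4,45],0,5],
  [[8.9,-2.2,55.9],0,5],
  [[12.8,-3.2,66.5],0,5],
  [[17.3,-4.3,76.9],0,5],
  [[22.4,-5.6,87],0,5],
  [[28.2,-7,96.7],0,5],
  [[34.6,-8.6,105.9],0,5],
  [[41.6,-10.4,114.8],0,5],
  [[49.1,-12.2,123.1],0,5],
])

```text
time_s: 12.42
tool_pos: [0.4868, -0.0487, 0.1669]
orientation: [-0.005, 0.789, 0.615, -0.004]
contact_force: [-26.1, 6.1, 17.3]
grip_width: 0.0127
grasp_force: 30.4
```

Request:
send_rows([
  [[-1.5,0.4,1.5],0,5],
  [[-3,0.8,3],0,5],
  [[-3,0.8,3],0,5],
  [[-3,0.8,3],0,5],
])

```text
time_s: 12.75
tool_pos: [0.4894, -0.0494, 0.1703]
orientation: [-0.001, 0.789, 0.615, -0.0]
contact_force: [-7.1, 0.2, 1.6]
grip_width: 0.0127
grasp_force: 30.5
```

Request:
send_rows([
  [[7,-1.9,7.4],0,5],
  [[15,-3.8,14.2],0,5],
  [[23.3,-5.9,20.6],0,5],
  [[32,-8.1,26.5],0,5],
  [[41,-10.3,31.8],0,5],
  [[50,-12.6,36.5],0,5],
  [[59.5,-15,40.7],0,5],
  [[59.5,-15,40.7],0,5],
  [[59.5,-15,40.7],0,5],
])

```text
time_s: 13.5
tool_pos: [0.5509, -0.065, 0.2118]
orientation: [0.001, 0.789, 0.614, 0.001]
contact_force: [-5.1, 0.1, 7.5]
grip_width: 0.0127
grasp_force: 32.3
```

Request:
send_rows([
  [[9.5,-2.4,5],0,5],
  [[19.3,-4.9,8],0,5],
  [[29.5,-7.4,10.4],0,5],
  [[39.5,-10,12.1],0,5],
  [[39.5,-10,12.1],0,5],
  [[39.5,-10,12.1],0,5],
])

```text
time_s: 14.0
tool_pos: [0.5905, -0.0751, 0.2238]
orientation: [0.001, 0.789, 0.614, 0.001]
contact_force: [-2.9, -0.1, 7.2]
grip_width: 0.0129
grasp_force: 31.2
```

Request:
send_rows([
  [[3,-0.7,1.2],0,5],
  [[6,-1.5,1.7],0,5],
  [[9,-2.2,2],0,5],
  [[9,-2.2,2],0,5],
  [[9,-2.2,2],0,5],
])

```text
time_s: 14.42
tool_pos: [0.599, -0.0772, 0.225]
orientation: [0.0, 0.789, 0.614, 0.0]
contact_force: [-2.7, -2.1, 3.6]
grip_width: 0.0126
grasp_force: 30.8
```

Request:
send_rows([
  [[2,-0.4,0.3],0,5],
  [[4,-0.9,0.5],0,5],
  [[6,-1.4,0.5],0,5],
  [[6,-1.4,0.5],0,5],
  [[6,-1.4,0.5],0,5],
])

```text
time_s: 14.83
tool_pos: [0.6016, -0.0779, 0.2253]
orientation: [-0.003, 0.789, 0.614, -0.002]
contact_force: [-17.1, 0.0, 15.0]
grip_width: 0.0126
grasp_force: 31.9
```

Request:
send_rows([
  [[-1,0.2,0.5],0,5],
  [[-1.5,0.4,1],0,5],
  [[-1.5,0.4,1],0,5],
  [[-1.5,0.4,1],0,5],
  [[-1.5,0.4,1],0,5],
  [[-1.5,0.4,1],0,5],
])

```text
time_s: 15.33
tool_pos: [0.6012, -0.0778, 0.2254]
orientation: [-0.002, 0.789, 0.614, -0.002]
contact_force: [-8.4, -2.0, 1.6]
grip_width: 0.0128
grasp_force: 30.6
```

Run:
```python
from h import *
s=sense();print(s['tool_pos'],s['contact_force'])
a=get_image("scene")[90:290,165:350,::-1];cv2.imwrite("pics/f.png",cv2.resize(a,None,fx=3,fy=3,interpolation=cv2.INTER_CUBIC))
```

```text
[ 0.6012464  -0.0777797   0.22535041] [-8.40427505 -1.95013275  1.61370752]
```

View pics/f.png

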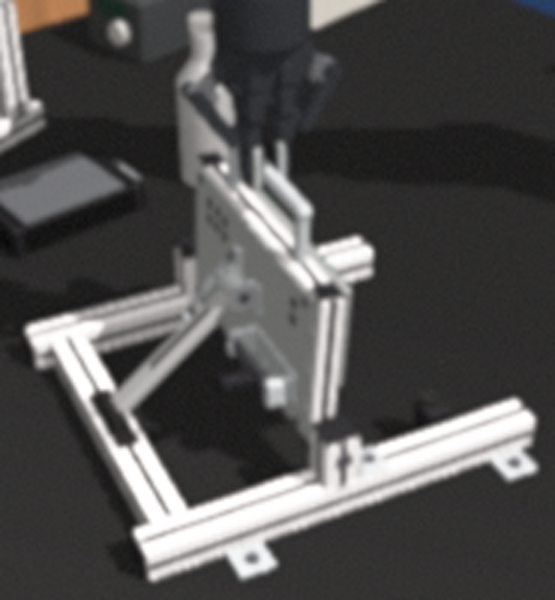

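The frame is upright, the foot sits on the rail's pad near (112,405), the leg is out, and the bar is held with about 8 N of push. Handing in.

```bash
python3 -c "
from workcell import *
print(sign_off())"
```

```text
the job is handed in; nothing more can be done
None
```

I slid the lock to its end stop, flipped the leg fully out and swung the frame upright; I handed in at about 15 s with the foot on the rear rail and the gripper still holding the bar at about 8 N of push. The hand-in gave no verdict, and the foot contact and final lock position are judged only from the last picture and the force reading.

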